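Put the punches away and clamp the case shut

ROBOT

A 7-joint arm with a two-finger parallel gripper is mounted at the origin on the work surface. World frame = base frame: x ahead of the robot, y to its left, z up, the work surface at z = 0. Lengths are in m, angles in rad, forces in N, time in s.
With the tool pointing down it reaches from about 0.4 to 0.85 m from the base axis. Payload 10.4 kg.
Tool frame: the origin (TCP) lies between the finger pads; the fingertips stand ahead of it and the grasp point (between the pads) lies 5 mm behind it (manip.tip_extent is the z of the fingertips in the tool frame, in m); z points along the fingers, y is the line along which they close (so a half turn about z gives the same grasp; the last joint's range is limited). The gripper opens to 85 mm and grips with 20 to 120 N. Pads are 22 mm wide; open, the fingers measure 114 mm over their backs; the gripper's body (76 mm by 85 mm) begins 54 mm behind the grasp point. The pads swing forward as they close: fully open they stand 13 mm farther back than shut.
Start: joints at [-1.318, 0.332, -0.065, 1.46, 0.022, 1.35, -0.088], TCP at [0.17, 0.601, 0.245] pointing down, gripper open.
Joint ranges: [-2.6, 2.6], [-0.5, 2.12], [-1.47, 1.34], [0.16, 2.42], [-1.27, 4.41], [0.06, 2.06], [-2.6, 2.6]. Speed limits (rad/s): [2.22, 2.22, 2.79, 2.79, 3.14, 3.14, 3.14].

INTERFACE

Orientations are given as a unit quaternion [x, y, z, w].
In Python, from workcell import status, viewer, manip gives the robot as it stands.
- The arm moves only by the tool play_rows, never from a script. Its argument "plan" is one flat list of numbers, 7 for each row, row after row: the turn, a rotation vector about the tool's x, y, z in degrees, then the shift along the tool's x, y, z in m, then the opening, from 0 (shut) to 1 (fully open). In form: [ax, ay, az, dx, dy, dz, grip, ax, ay, az, dx, dy, dz, grip, ...]. A call has 1 to 20 rows; each row is the pose to reach, as a shift and turn from the pose commanded when the call began, along the tool's axes at that moment; what a row does not reach only later rows make up. A row lasts 1/8 s, in which the tool goes at most 62.5 mm and 10.7 degrees, less where a joint would pass 70% of its speed; a pose out of reach is approached as far as the arm can. A call with a gripper value outside its range is refused whole. The fingers move at their own pace and stop on an object; "squeeze" is the grip in N (left out, the last holds). Time passes only in rows, so rows that repeat a pose let the fingers close. It gives the time, the measured TCP pose, the force, the opening and the grip force at its end, in the units of the state.
- status.get_obs(): the state, without advancing time (a new reading comes with each control period).
- viewer.camera(name): name is "scene" or "top" or "wrist"; returns the picture (384x512x3 uint8, red, green, blue); there is no depth.
- viewer.camera_model(name): a dict with "fx", "fy", "cx", "cy" (pixels), "D" ([k1, k2, p1, p2, k3] as OpenCV has them; the pictures are not rectified), "R" (3x3) and "t" (3): a world point X has camera coordinates R X + t. Camera axes: x right, y down, z forward; pixel columns grow to the right and rows downward; lengths in m; the calibration is good to about 2 mm. A picture is of the moment at which its call begins: read the wrist's pose just before it. camera_model takes no time and is no camera call; for the wrist camera it gives the pose at the moment of the call.
- manip.hand_in(): hands the job in; it is judged then, once.
The state is a dict: "clock": time; "joint_pos": joint angles; "joint_velocities": joint speeds; "tau": joint torques, N m; "position": TCP position; "ee_rot": TCP orientation; "ft_force": force on the tool from outside, world axes, zero at the start; "torque": the same for the moment, N m; "grip_width": opening from 0.0 (shut) to 1.0 (fully open); "grasp_force": force on a finger pad.
Only numpy, scipy, OpenCV 4.12 (cv2) and the standard library are available. Lean on these libraries where they do the work, as an engineer would, in place of code of your own. Each camera call takes 0.05 s, during which the arm holds its last target. There are 200 camera calls.

TASK

Put the two loose tapered punches lying on the bench into the two empty lanes of the steel case, each lying flat along its lane. Then close the lid fully without slamming it, and after that swing the clamp bar all the way down onto the closed lid. Leave the punch already in the case in its lane and the other things on the bench where they are.

Things in the scene. Friction and masses are not known exactly. Their poses are not given: they have to be found in the camera images.
- case: open grey steel case fixed to the bench, outside 170 (x) x 194 (y) x 55 (z) mm, walls and floor 5 mm. Origin: centre of its underside, z up. The lid is hinged on the +x wall; the clamp bar pivots on a bracket (30-82 mm high, out to y = 131 mm) on the +y wall at x = 0
- lanes (a point): centre of the case's inside floor (5 mm above its underside), axes as the case. Four wooden ribs 4 mm wide and 8 mm high run along x at y = -78, -26, +26, +78 mm and bound three lanes, 48 mm wide, centred at y = -52, 0, +52 mm; one already holds a punch
- lid (a joint): angle of the steel lid: 0 closed flat on the rim, grows as it opens upward; starts at about 1.6 to 1.85 (upright or leaning back), stops at 1.95. Stiff hinge: it stays where it is left. Plate 178 mm (from hinge to front edge) x 194 mm x 8 mm; a grip tab 60 mm wide, 5 mm thick projects 18 mm beyond its front edge
- lid_hinge (a point): middle of the lid's hinge axis (parallel to the case's y), at x = +85 mm, z = 55 mm of the case; it is in the plane of the lid's underside, the outer face is 8 mm beyond. Turns with the lid
- lid_edge (a point): middle of the lid's front edge on its outer face, 178 mm from the hinge
- clamp (a joint): angle of the clamp bar: 0 lying flat across the closed lid, grows as it swings up and outward to the +y side; starts at about 1.65 to 2.0, stops at 2.1. Stiff: it stays where it is left. Steel bar 18 mm wide, 12 mm thick with, from 104 mm to the tip, a rubber grip 20 mm wide, reaching 10 mm outward (up, when closed) and 6 mm inward of the axis
- clamp_hinge (a point): pivot of the clamp bar (axis parallel to the case's x), at x = 0, y = +117 mm, z = 71 mm of the case, on the bar's mid-line
- clamp_tip (a point): free end of the clamp bar on its mid-line, 150 mm from the pivot; at 0 it lies at y = -33 mm of the case
- punch_a: one of the two loose punches on the bench; punch: dark steel square shank 90 x 24 x 24 mm with a bright round nose 38 mm long tapering from 22 to 12 mm at its +x end and a round head 12 mm long at its -x end; 140 mm in all, 0.45 kg. Origin: at mid-length, level with the shank's underside; the shank spans x = -58 to +32 mm; centre of mass at x = -8 mm.
- punch_b: the other loose punch, like punch_a (same size and origin)
- punch_c: a like punch that already lies in one of the case's lanes; stays there
- blank: bystander: plain square steel bar 120 x 24 x 24 mm lying on the bench, no nose or head; origin centre of underside, x along it
- file: bystander: flat file with a wooden handle, 165 mm long, 22 mm wide, lying; origin below its middle, x along it
- oil_can: bystander: standing steel oil can, 64 mm diameter, 150 mm high with its spout; origin centre of underside
- jar: bystander: standing amber glass jar with steel cap, 66 mm diameter, 100 mm high; origin centre of underside
- wrench: bystander: steel wrench 180 mm long, lying; x along it
- hammer: bystander: hammer 220 mm long, lying; x along it
- bench_block: bystander: steel bench block 70 x 70 x 40 mm; origin centre of underside
- tin: bystander: standing tin 66 mm diameter, 70 mm high; origin centre of underside
Things that resemble listed ones, but are neither listed nor needed, are in the scene too. Leave any purple look-alike of the punch_a alone. Leave any orange look-alike of the punch_c alone.

How it is judged:
By the outcome, as a careful person would: the job done as asked, in the order asked, and still so for the second after the job is handed in, with the robot touching nothing.
It also fails if it takes over 72 s, if anything falls off the work surface, if the arm or the gripper's body presses on something with over 40 N, if the wrist force passes 120 N, or if a joint passes its speed limit or range.

## Working session

There is one attempt and no reset: what is moved stays moved. The work goes in short steps, Python scripts to look and compute and a tool call to move; the robot and the scene stay as the last step left them, time stands still between calls to the robot, and variables do not carry over. Pictures are saved under pics/ and viewed, at most 13 in all, crops included, and the job is handed in when it is done.

Besides the shell and the picture viewer there is one more tool, called after "Call:" by a JSON object that holds its "op" and its "data". play_rows: Moves the arm, as the interface text tells. Its arguments: {"type":"object","properties":{"plan":{"type":"array","items":{"type":"number"}},"squeeze":{"type":"number"}},"required":["plan"]}

```bash
ls; mkdir -p pics; python3 - <<'E'
from workcell import status, viewer, manip
import cv2
o=status.get_obs(); print(o); print(manip.tip_extent)
for n in("scene","top"):
    im=viewer.camera(n); cv2.imwrite(f"pics/{n}0.png",cv2.resize(im[:,:,::-1],None,fx=1.5,fy=1.5,interpolation=cv2.INTER_CUBIC)); cv2.imwrite(f"raw_{n}.png",im[:,:,::-1])
    m=viewer.camera_model(n); print(n,m)
E
```

```text
pics
{'clock': 0.0, 'joint_pos': array([-1.31762111,  0.33286403, -0.06473154,  1.46098069,  0.02163753,
        1.34986776, -0.08847532]), 'joint_velocities': array([ 0.00139513, -0.00245806, -0.00097744,  0.00136759, -0.00123438,
        0.00140865, -0.00018745]), 'tau': array([-5.72228873e-04, -6.25452733e+01,  4.84745088e-02, -3.91596293e+01,
        1.60555582e-02,  9.93933761e-03,  6.27992267e-05]), 'position': array([0.17008249, 0.6010361 , 0.2445021 ]), 'ee_rot': array([ 1.37409167e-01,  9.90514116e-01, -7.09511896e-04, -5.16478547e-05]), 'ft_force': array([-0.64304652, -0.88687305,  0.01792199]), 'torque': array([-0.00473419,  0.00952625, -0.01401862]), 'grasp_force': 0.0, 'grip_width': 0.9983391367768578}
0.014
scene {'fx': 451.0065475679991, 'fy': 451.0065475679991, 'cx': 254.34493604946695, 'cy': 186.3857617137225, 'D': array([-0.03770573,  0.        ,  0.        ,  0.        ,  0.        ]), 'R': array([[ 0.45041072,  0.89268552, -0.01558025],
       [ 0.73267829, -0.37953762, -0.56491922],
       [-0.5102085 ,  0.24303036, -0.82499911]]), 't': array([-0.23957378, -0.34432408,  1.7589558 ])}
top {'fx': 469.72028409835787, 'fy': 469.72028409835787, 'cx': 255.86887411248068, 'cy': 193.42698732857568, 'D': array([-0.13925683,  0.        ,  0.        ,  0.        ,  0.        ]), 'R': array([[ 0.02316799, -0.9997101 , -0.00655372],
       [-0.99650213, -0.02256617, -0.08046285],
       [ 0.08029163,  0.00839495, -0.99673606]]), 't': array([-0.00335583,  0.54326952,  1.59940073])}
```

View pics/scene0.png

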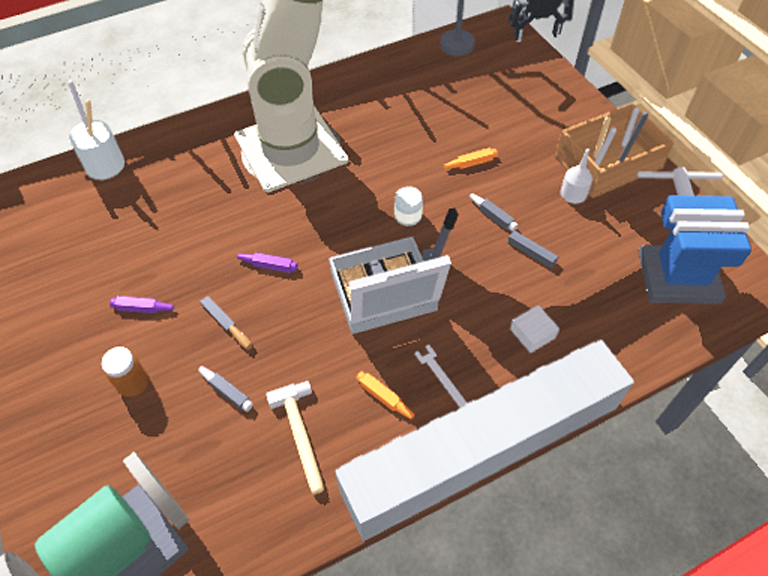

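View pics/top0.png

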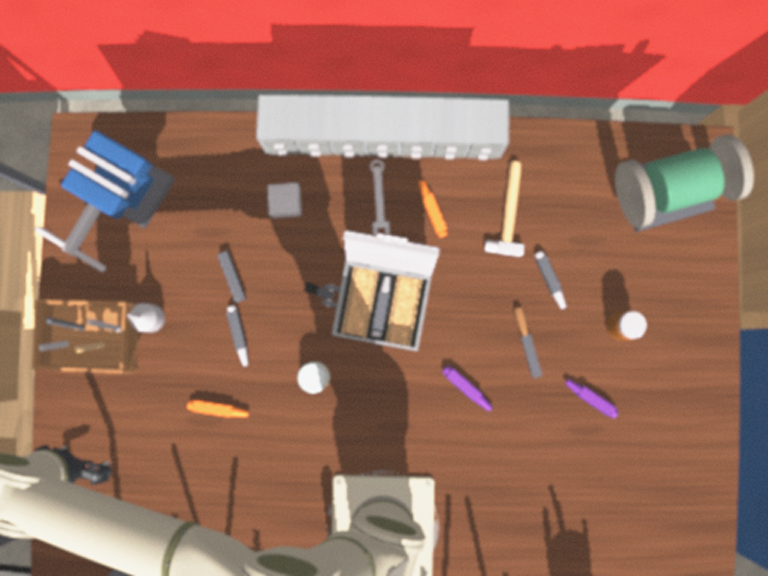

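The top picture (768x576) shows these candidates: grey punch-like items at (237,335) and (549,279), each with a bright nose at the lower end; a plain bar at (231,275), which is the blank; purple look-alikes at (467,388) and (591,397); and orange ones at (433,208) and (218,409). The two grey ones with nose and head fit punch_a and punch_b. The case is at (383,305), its middle lane is already filled, and the clamp is at (322,293). I'll confirm in a crop.

```bash
cat > h.py <<'E'
import numpy as np, cv2
from scipy.spatial.transform import Rotation as Ro
from workcell import status, viewer, manip
def ray(px,m):
    K=np.array([[m['fx'],0,m['cx']],[0,m['fy'],m['cy']],[0,0,1]])
    p=cv2.undistortPoints(np.array(px,float).reshape(-1,1,2),K,m['D']).reshape(-1,2)
    d=np.c_[p,np.ones(len(p))]@m['R']; c=-m['R'].T@m['t']
    return c,d
def onz(px,m,z):
    c,d=ray(px,m); return c+d*((z-c[2])/d[:,2])[:,None]
def proj(X,m):
    K=np.array([[m['fx'],0,m['cx']],[0,m['fy'],m['cy']],[0,0,1]])
    return cv2.projectPoints(np.array(X,float).reshape(-1,1,3),cv2.Rodrigues(m['R'])[0],m['t'],K,m['D'])[0].reshape(-1,2)
def rel(pos,R,o=None):
    """world target pose -> rotvec deg, shift in present tool axes"""
    o=o or status.get_obs(); R0=Ro.from_quat(o['ee_rot'])
    return np.round((R0.inv()*R).as_rotvec(degrees=True),1),np.round(R0.inv().apply(np.array(pos)-o['position']),4)
def down(yaw):
    """tool z down, tool y (closing line) at world yaw"""
    y=np.array([np.cos(yaw),np.sin(yaw),0]); z=np.array([0,0,-1.]); return Ro.from_matrix(np.c_[np.cross(y,z),y,z])
def near(yaw,o=None):
    "down pose, half-turn nearest to present"
    o=o or status.get_obs(); R0=Ro.from_quat(o['ee_rot'])
    return min((down(yaw),down(yaw+np.pi)),key=lambda R:(R0.inv()*R).magnitude())
E
cat > m.py <<'E'
from h import *
im=cv2.imread('raw_top.png'); m=viewer.camera_model('top')
hsv=cv2.cvtColor(im,cv2.COLOR_BGR2HSV)
for n,(u,v) in dict(left=(158,223),right=(366,186),blank=(154,184)).items():
    x0,y0=u-22,v-27
    mk=np.zeros(im.shape[:2],np.uint8); w=hsv[y0:y0+54,x0:x0+44]
    mk[y0:y0+54,x0:x0+44]=((w[...,1]<75)&(w[...,2]>60)).astype(np.uint8)*255
    k,l,st,c=cv2.connectedComponentsWithStats(mk); i=1+np.argmin(np.hypot(*(c[1:]-[u,v]).T)+1e3*(st[1:,4]<40))
    p=np.argwhere(l==i)[:,::-1].astype(float); r=cv2.minAreaRect(p.astype(np.float32))
    W=onz(p,m,.018)[:,:2]; ce=W.mean(0); d=cv2.PCACompute(W.astype(np.float32),None)[1][0]
    t=(W-ce)@d; mid=ce+d*(t.max()+t.min())/2
    g=hsv[...,2][l==i]; br=np.corrcoef(t,g)[0,1]
    if br<0: d=-d
    print(n,st[i],'mid',mid.round(3),'nose yaw deg',np.degrees(np.arctan2(d[1],d[0])).round(1),'len',np.ptp(t).round(3),'wid',np.ptp((W-ce)@[-d[1],d[0]]).round(3),br.round(2))
a=im[145:260,130:190];b=im[145:260,340:400];c=im[145:260,215:300]
cv2.imwrite('pics/crop1.png',cv2.resize(np.hstack([a,b,c]),None,fx=3.9,fy=3.9,interpolation=cv2.INTER_CUBIC))
for n,q in dict(nearL=(223,231),nearR=(279,233.5)).items(): print(n,onz([q],m,.055))
E
python3 m.py
```

```text
left [151 203  15  42 326] mid [0.431 0.345] nose yaw deg -163.8 len 0.148 wid 0.029 -0.45
right [356 167  22  40 326] mid [ 0.578 -0.378] nose yaw deg -155.0 len 0.148 wid 0.03 -0.48
blank [145 167  19  35 304] mid [0.569 0.366] nose yaw deg -157.1 len 0.126 wid 0.032 -0.08
nearL [[0.41118395 0.11647965 0.055     ]]
nearR [[ 0.40720212 -0.07205075  0.055     ]]
```

View pics/crop1.png

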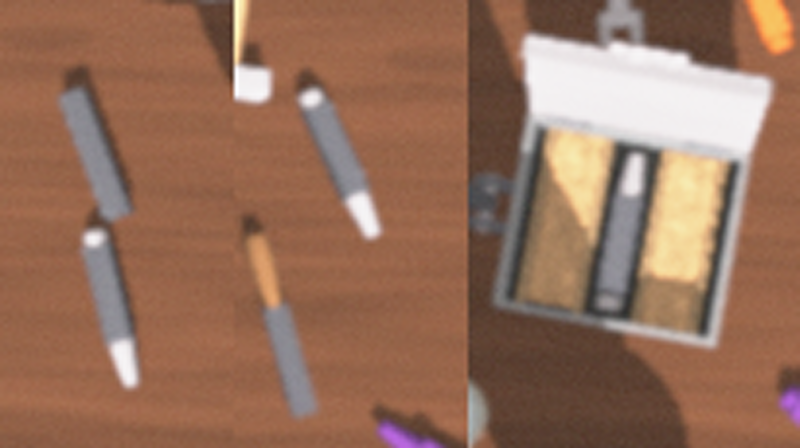

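The crop confirms it. The two left/right items with bright nose and white head are the punches (nose towards the robot); the bar at crop (95,150) has no nose or head, so it is the blank. The empty lanes are the outer two. Next I'll work out the case pose and the first move.

```bash
python3 - <<'E'
from h import *
m=viewer.camera_model('top')
f=lambda x,y:(215+(x-468)/3.9-.4,145+y/3.9-.4)
q=onz([f(494,305),f(716,345),f(748,160),f(530,125)],m,.055); print(q.round(3))
e=q[0]-q[1]; print(np.linalg.norm(e), np.degrees(np.arctan2(e[1],e[0]))-90, np.linalg.norm(q[2]-q[1]),'c',((q[0]+q[1])/2+.085*np.array([e[1],-e[0],0])/np.linalg.norm(e)).round(3))
w=viewer.camera_model('wrist');o=status.get_obs();R0=Ro.from_quat(o['ee_rot'])
print('cam in tool',R0.inv().apply(-w['R'].T@w['t']-o['position']).round(3),(w['R']@R0.as_matrix()).round(2),w['fx'])
a=np.radians(-163.8); d=np.array([np.cos(a),np.sin(a)])
p=np.array([.431,.345])-.008*d
print(rel([*p,.15],near(a+np.pi/2)),p)
E
```

```text
[[ 0.439  0.123  0.055]
 [ 0.409 -0.069  0.055]
 [ 0.569 -0.094  0.055]
 [ 0.596  0.096  0.055]]
0.19470558233344648 -8.859536322874092 0.1626317722260385 c [0.508 0.014 0.055]
cam in tool [ 0.07  -0.    -0.128] [[ 0.    1.   -0.  ]
 [-0.96  0.   -0.27]
 [-0.27  0.    0.96]] 264.73602192953933
(array([ -0.1,  -0. , -32. ]), array([-0.3275, -0.171 ,  0.0948])) [0.43868235 0.34723193]
```

Call:
{"op": "play_rows", "data": {"plan": [0,0,-32,-0.328,-0.171,0.06,1,0,0,-32,-0.328,-0.171,0.06,1,0,0,-32,-0.328,-0.171,0.06,1,0,0,-32,-0.328,-0.171,0.06,1,0,0,-32,-0.328,-0.171,0.06,1,0,0,-32,-0.328,-0.171,0.06,1,0,0,-32,-0.328,-0.171,0.06,1,0,0,-32,-0.328,-0.171,0.06,1,0,0,-32,-0.328,-0.171,0.06,1]}}

```text
clock: 1.23
position: [0.4379, 0.3491, 0.1854]
ee_rot: [-0.142, 0.99, 0.0, -0.0]
ft_force: [0.0, -0.4, 0.1]
grip_width: 0.999
grasp_force: 0.0
```

```bash
cat > w.py <<'E'
from h import *
import sys
def shot(n):
    o=status.get_obs(); m=viewer.camera_model('wrist'); im=viewer.camera('wrist')[:,:,::-1].copy(); cv2.imwrite(n,im)
    return o,m,im
def punch(m,im,guess,z=.018):
    "grey low-saturation blob around the guess, in world"
    hsv=cv2.cvtColor(im,cv2.COLOR_BGR2HSV); mk=((hsv[...,1]<75)&(hsv[...,2]>60)).astype(np.uint8)
    mk=cv2.morphologyEx(mk,cv2.MORPH_OPEN,np.ones((3,3)))
    k,l,st,c=cv2.connectedComponentsWithStats(mk); u=proj([*guess,z],m)[0]
    i=min((i for i in range(1,k) if st[i,4]>300),key=lambda i:np.hypot(*(np.argwhere(l==i)[:,::-1]-u).T).min())
    p=np.argwhere(l==i)[:,::-1].astype(float); W=onz(p,m,z)[:,:2]; r=cv2.minAreaRect(W.astype(np.float32)*1000)
    b=cv2.boxPoints(r)/1000; e=[b[1]-b[0],b[2]-b[1]]; d=max(e,key=np.linalg.norm); d=d/np.linalg.norm(d)
    print('blob',st[i],'guess px',u.round(0),'rect mm',np.round(r[0],1),np.round(r[1],1),'axis',np.degrees(np.arctan2(d[1],d[0])).round(1))
    return np.array(r[0])/1000,d
E
python3 - <<'E'
from w import *
o,m,im=shot('raw_w1.png'); print(o['position'].round(4),o['clock']); cv2.imwrite('pics/w1.png',im)
punch(m,im,(.435,.346))
E
```

```text
[0.4379 0.3491 0.1854] 1.225
blob [ 244  110   22  123 2340] guess px [254. 179.] rect mm [430.4 345.2] [141.4  23.9] axis 16.7
```

View pics/w1.png

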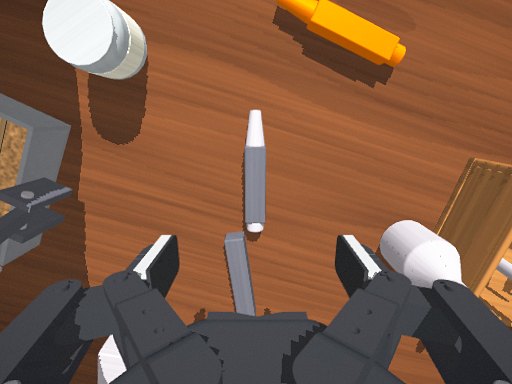

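The wrist picture shows the left punch at (255,170), measured 141 x 24 mm as expected. The blank is below it at (238,270). Computing the descent.

```bash
python3 - <<'E'
from h import *
a=np.radians(16.7);d=np.array([np.cos(a),np.sin(a)])
p=np.array([.4304,.3452])+.008*d
print(p,rel([*p,.022],near(a+np.pi/2)))
E
```

```text
[0.43806258 0.34749888] (array([ 0. , -0. , -0.3]), array([ 0.0004, -0.0017,  0.1635]))
```

Call:
{"op": "play_rows", "data": {"plan": [0,0,0,0,-0.0017,0.06,0.8,0,0,0,0,-0.0017,0.12,0.7,0,0,0,0,-0.0017,0.15,0.6,0,0,0,0,-0.0017,0.1635,0.6,0,0,0,0,-0.0017,0.1635,0.6,0,0,0,0,-0.0017,0.1635,0.3,0,0,0,0,-0.0017,0.1635,0,0,0,0,0,-0.0017,0.1635,0,0,0,0,0,-0.0017,0.1635,0,0,0,0,0,-0.0017,0.1635,0], "squeeze": 70}}

```text
clock: 2.52
position: [0.4406, 0.347, 0.0238]
ee_rot: [-0.141, 0.99, 0.001, 0.001]
ft_force: [-1.8, 0.7, 6.9]
grip_width: 0.259
grasp_force: 69.3
```

```bash
cat >> h.py <<'E'
C=np.array([.508,.014]); CY=np.radians(-8.9)
def case(x,y,z=0):
    c,s=np.cos(CY),np.sin(CY); return np.array([C[0]+c*x-s*y,C[1]+s*x+c*y,z])
E
python3 - <<'E'
from h import *
print(case(8,52,.3),rel(case(8,52,.30),near(CY+np.pi/2)), rel(case(-60,52,.30),near(CY+np.pi/2)))
E
```

```text
[16.45661901 50.15022993  0.3       ] (array([ 0.1,  0.1, 25.1]), array([-29.2768,  43.3567,  -0.1189])) (array([ 0.1,  0.1, 25.1]), array([32.3007, 72.2045, -0.2386]))
```

```bash
python3 - <<'E'
from h import *
print(case(.008,.052,.3),rel(case(.008,.052,.30),near(CY+np.pi/2)))
E
```

```text
[0.52394862 0.06413623 0.3       ] (array([ 0.1,  0.1, 25.1]), array([-0.0019, -0.2944, -0.2767]))
```

Call:
{"op": "play_rows", "data": {"plan": [0,0,0,0,0,-0.02,0,0,0,0,0,0,-0.06,0,0,0,5,0,0,-0.12,0,0,0,12,0,-0.01,-0.18,0,0,0,20,0,-0.04,-0.24,0,0,0,25,0,-0.09,-0.277,0,0,0,25,0,-0.15,-0.277,0,0,0,25,0,-0.21,-0.277,0,0,0,25,-0.002,-0.27,-0.277,0,0,0,25,-0.002,-0.294,-0.277,0,0,0,25,-0.002,-0.294,-0.277,0,0,0,25,-0.002,-0.294,-0.277,0]}}

```text
clock: 4.03
position: [0.5232, 0.065, 0.2988]
ee_rot: [0.076, 0.997, 0.0, -0.0]
ft_force: [0.3, -0.2, -6.3]
grip_width: 0.261
grasp_force: 70.1
```

```bash
python3 - <<'E'
from w import *
o,m,im=shot('raw_w2.png'); print(o['position'].round(4),o['clock'],o['grip_width']); cv2.imwrite('pics/w2.png',cv2.resize(im,None,fx=1.5,fy=1.5))
for q in [(-.085,.097),(-.085,-.097),(.085,-.097)]: print(q,proj(case(*q,.055),m).round(0))
E
```

```text
[0.5232 0.065  0.2988] 4.025 0.26144486574930725
(-0.085, 0.097) [[290. 102.]]
(-0.085, -0.097) [[145. 102.]]
(0.085, -0.097) [[157. 220.]]
```

View pics/w2.png

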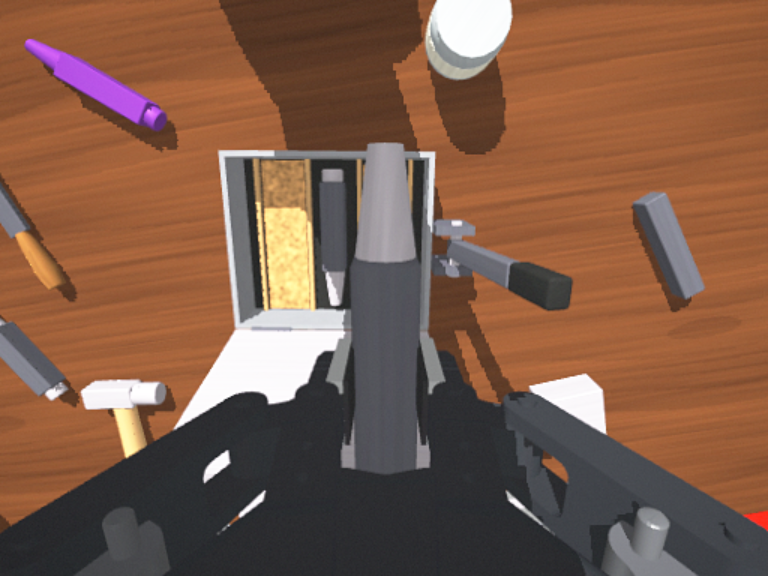

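The picture confirms the case: rim corners at (219,151), (435,152) and (236,328), within about 1 px of the prediction. The left lane and the +y lane are free, the clamp leans outward to (557,290), and the lid leans back. Refining, then lowering.

```bash
python3 - <<'E'
from h import *
m=viewer.camera_model('wrist'); s=lambda x,y:((x+.5)/1.5-.5,(y+.5)/1.5-.5)
q=onz([s(219,151),s(435,152),s(236,328)],m,.055); print(q.round(4))
e=q[1]-q[0];print(np.linalg.norm(e),np.degrees(np.arctan2(e[1],e[0]))-90,np.linalg.norm(q[2]-q[0]))
n=np.array([e[1],-e[0],0])/np.linalg.norm(e);print('C',(q[0]+q[1])/2+.085*n)
print(rel(case(.008,.052,.0305),near(CY+np.pi/2)))
E
```

```text
[[ 0.4075 -0.0673  0.055 ]
 [ 0.4381  0.1233  0.055 ]
 [ 0.5743 -0.0942  0.055 ]]
0.19306300600878704 -9.105140597053008 0.1688866764490155
C [0.50672848 0.0145191  0.055     ]
(array([ 0. , -0. ,  0.2]), array([-0.001 , -0.0013,  0.2683]))
```

Call:
{"op": "play_rows", "data": {"plan": [0,0,0,0,-0.0005,0.06,0,0,0,0,0,-0.0005,0.12,0,0,0,0,0,-0.0005,0.18,0,0,0,0,0,-0.0005,0.22,0,0,0,0,0,-0.0005,0.245,0,0,0,0,0,-0.0005,0.255,0,0,0,0,0,-0.0005,0.262,0,0,0,0,0,-0.0005,0.266,0,0,0,0,0,-0.0005,0.267,0,0,0,0,0,-0.0005,0.267,0]}}

```text
clock: 5.32
position: [0.5247, 0.0589, 0.033]
ee_rot: [0.079, 0.997, -0.002, 0.001]
ft_force: [1.1, -20.5, -2.8]
grip_width: 0.255
grasp_force: 77.2
```

The y force (-20 N) means the hand's outer side is touching the +y wall. I'll shift inward within the lane before lowering the last few millimetres.

Call:
{"op": "play_rows", "data": {"plan": [0,0,0,0,-0.004,0,0,0,0,0,0,-0.007,0,0,0,0,0,0,-0.008,0,0,0,0,0,0,-0.008,0,0]}}

```text
clock: 5.82
position: [0.5224, 0.0563, 0.0319]
ee_rot: [0.076, 0.997, 0.0, 0.0]
ft_force: [-0.2, 0.7, -5.1]
grip_width: 0.263
grasp_force: 76.6
```

```bash
python3 - <<'E'
from w import *
C=np.array([.507,.0145]);a=np.radians(-9.0)
o,m,im=shot('raw_w3.png');d=o['position'][:2]-C; print('tcp in case',d@[np.cos(a),np.sin(a)],d@[-np.sin(a),np.cos(a)],o['position'],o['ft_force'])
cv2.imwrite('pics/w3.png',cv2.resize(im,None,fx=1.5,fy=1.5))
E
```

```text
tcp in case 0.008628805872276156 0.04372057101127713 [0.52236198 0.05633246 0.03190725] [-0.20055672  0.71089991 -5.05200433]
```

View pics/w3.png

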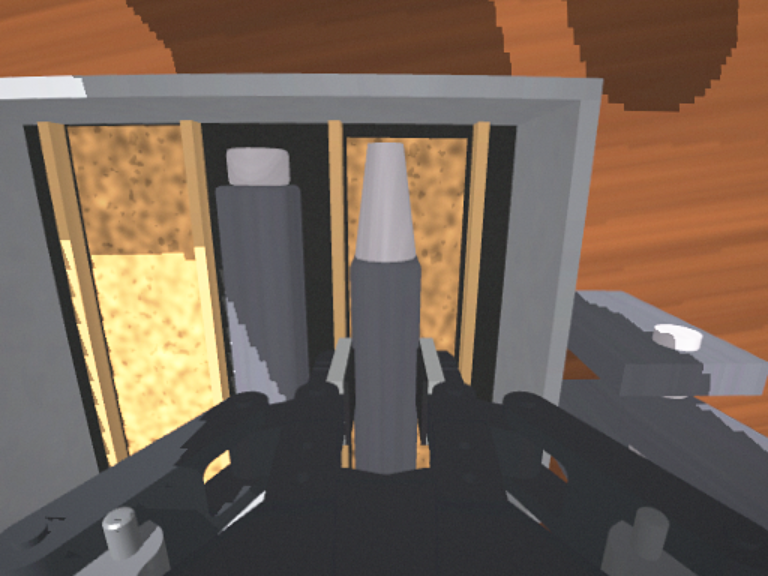

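The punch hangs free inside the +y lane, clear of both ribs: nose at (385,150), ribs at (338,…) and (478,…). Lowering and releasing.

Call:
{"op": "play_rows", "data": {"plan": [0,0,0,0,0,0.002,0,0,0,0,0,0,0.003,0,0,0,0,0,0,0.003,0.32,0,0,0,0,0,0.003,0.36,0,0,0,0,0,0.003,0.36,0,0,0,0,0,-0.005,0.36,0,0,0,0,0,-0.025,0.36,0,0,0,0,0,-0.06,0.4,0,0,0,0,0,-0.12,0.7]}}

```text
clock: 7.0
position: [0.5215, 0.0561, 0.1524]
ee_rot: [0.076, 0.997, -0.0, -0.001]
ft_force: [1.8, 1.4, 1.4]
grip_width: 0.6
grasp_force: 0.0
```

```bash
sed -i 's/^C=.*/C=np.array([.507,.0145]); CY=np.radians(-9.0)/' h.py; python3 - <<'E'
from h import *
a=np.radians(25.0); d=np.array([np.cos(a),np.sin(a)]); p=np.array([.578,-.378])+.008*d
print(p,rel([*p,.19],near(a+np.pi/2)))
E
```

```text
[ 0.58525046 -0.37461905] (array([ -0. ,  -0.1, -33.8]), array([-0.1286, -0.416 , -0.0375]))
```

Call:
{"op": "play_rows", "data": {"plan": [0,0,0,0.01,-0.05,-0.038,1,0,0,0,0.01,-0.11,-0.038,1,0,0,0,0.01,-0.17,-0.038,1,0,0,-8,0,-0.23,-0.038,1,0,0,-18,-0.03,-0.28,-0.038,1,0,0,-28,-0.06,-0.34,-0.038,1,0,0,-34,-0.1,-0.39,-0.038,1,0,0,-34,-0.129,-0.416,-0.038,1,0,0,-34,-0.129,-0.416,-0.038,1,0,0,-34,-0.129,-0.416,-0.038,1]}}

```text
clock: 8.25
position: [0.5861, -0.3755, 0.1898]
ee_rot: [-0.218, 0.976, 0.0, 0.0]
ft_force: [-0.0, 0.2, -0.0]
grip_width: 0.994
grasp_force: 0.0
```

```bash
python3 - <<'E'
from w import *
o,m,im=shot('raw_w4.png'); print(o['position'].round(4),o['clock'])
c,d=punch(m,im,(.578,-.378)); a=np.arctan2(d[1],d[0])
if d[0]<0:d=-d
p=c+.008*d; print(p,rel([*p,.022],near(a+np.pi/2)))
E
```

```text
[ 0.5861 -0.3755  0.1898] 8.25
blob [ 246  108   21  122 2267] guess px [257. 174.] rect mm [ 576.9 -380. ] [141.7  23.4] axis 25.7
[ 0.58413692 -0.37648563] (array([ 0. ,  0. , -0.5]), array([ 0.0031, -0.0013,  0.1681]))
```

Call:
{"op": "play_rows", "data": {"plan": [0,0,-0.5,0.003,-0.001,0.06,0.8,0,0,-0.5,0.002,-0.001,0.12,0.7,0,0,-0.5,0.002,-0.001,0.155,0.6,0,0,-0.5,0.002,-0.001,0.168,0.6,0,0,-0.5,0.002,-0.001,0.168,0.6,0,0,-0.5,0.002,-0.001,0.168,0.3,0,0,-0.5,0.002,-0.001,0.168,0,0,0,-0.5,0.002,-0.001,0.168,0,0,0,-0.5,0.002,-0.001,0.168,0,0,0,-0.5,0.002,-0.001,0.168,0], "squeeze": 70}}

```text
clock: 9.55
position: [0.586, -0.3773, 0.0243]
ee_rot: [-0.222, 0.975, -0.001, 0.001]
ft_force: [-0.8, 1.7, 6.1]
grip_width: 0.258
grasp_force: 71.0
```

```bash
python3 - <<'E'
from h import *
R=near(CY+np.pi/2)
for z in(.2,.12,.033): print(z,rel(case(.008,-.045,z),R))
E
```

```text
0.2 (array([-0.1,  0.2, 34.7]), array([-0.0801,  0.3454, -0.1764]))
0.12 (array([-0.1,  0.2, 34.7]), array([-0.0799,  0.3455, -0.0964]))
0.033 (array([-0.1,  0.2, 34.7]), array([-0.0797,  0.3458, -0.0094]))
```

Call:
{"op": "play_rows", "data": {"plan": [0,0,0,0,0,-0.02,0,0,0,0,0,0,-0.06,0,0,0,6,0.02,0.03,-0.12,0,0,0,15,0.02,0.09,-0.16,0,0,0,24,0.01,0.15,-0.176,0,0,0,32,-0.01,0.2,-0.176,0,0,0,34.7,-0.03,0.25,-0.176,0,0,0,34.7,-0.05,0.3,-0.176,0,0,0,34.7,-0.08,0.345,-0.176,0,0,0,34.7,-0.08,0.345,-0.146,0,0,0,34.7,-0.08,0.345,-0.11,0,0,0,34.7,-0.08,0.345,-0.08,0,0,0,34.7,-0.08,0.345,-0.07,0,0,0,34.7,-0.08,0.345,-0.07,0]}}

```text
clock: 11.3
position: [0.5074, -0.0314, 0.0925]
ee_rot: [0.079, 0.997, 0.0, 0.0]
ft_force: [0.5, 0.4, -4.1]
grip_width: 0.262
grasp_force: 70.1
```

```bash
python3 - <<'E'
from h import *
print(rel(case(.008,-.045,.033),near(CY+np.pi/2)))
E
```

```text
(array([ 0.,  0., -0.]), array([-0.0005,  0.0003,  0.0595]))
```

Call:
{"op": "play_rows", "data": {"plan": [0,0,0,0,0,0.03,0,0,0,0,0,0,0.045,0,0,0,0,0,0,0.055,0,0,0,0,0,0,0.06,0,0,0,0,0,0,0.06,0]}}

```text
clock: 11.92
position: [0.5074, -0.0313, 0.032]
ee_rot: [0.079, 0.997, 0.0, 0.0]
ft_force: [-1.1, -0.4, -5.2]
grip_width: 0.256
grasp_force: 70.0
```

Call:
{"op": "play_rows", "data": {"plan": [0,0,0,0,0,0.002,0,0,0,0,0,0,0.003,0,0,0,0,0,0,0.003,0.32,0,0,0,0,0,0.003,0.36,0,0,0,0,0,0.003,0.36,0,0,0,0,0,-0.005,0.36,0,0,0,0,0,-0.025,0.36,0,0,0,0,0,-0.06,0.4,0,0,0,0.03,0,-0.12,0.4,0,0,0,0.05,0,-0.18,0,0,0,0,0.05,0,-0.24,0]}}

```text
clock: 13.3
position: [0.4564, -0.0234, 0.2718]
ee_rot: [0.078, 0.997, 0.0, 0.0]
ft_force: [1.2, -0.0, 0.2]
grip_width: 0.003
grasp_force: 0.0
```

```bash
python3 - <<'E'
from w import *
o,m,im=shot('raw_w5.png'); print(o['position'].round(4),o['clock'])
s=viewer.camera('scene')[:,:,::-1]; s=s[130:250,200:330]; t=viewer.camera('top')[:,:,::-1]; cv2.imwrite('raw_top2.png',t); cv2.imwrite('raw_scene2.png',viewer.camera('scene')[:,:,::-1])
A=cv2.resize(im,(400,300)); B=cv2.resize(s,(400,300))
cv2.imwrite('pics/w5.png',cv2.resize(np.hstack([A,B]),(800,300)))
E
```

```text
[ 0.4564 -0.0234  0.2718] 13.3
```

View pics/w5.png

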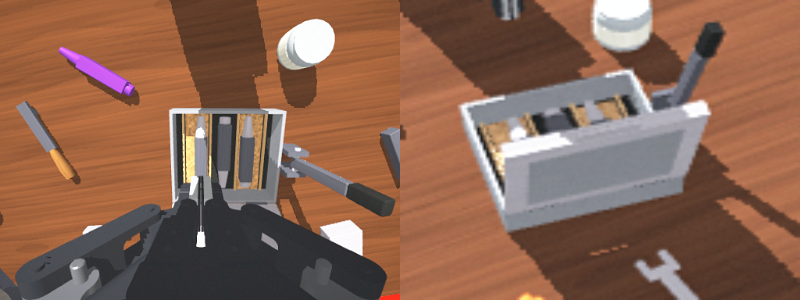

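Wrist half: all three punches lie in their lanes, at x≈200, 224 and 247. Scene half: the lid leans back with top corners at (505,145) and (708,100). I'll get the lid angle from those.

```bash
cat >> h.py <<'E'
def lid(th,r,n=.008,y=0):
    return case(.085-r*np.cos(th)+n*np.sin(th),y,.055+r*np.sin(th)+n*np.cos(th))
def bar(th,r,n=0,x=0):
    return case(x,.117-r*np.cos(th)+n*np.sin(th),.071+r*np.sin(th)+n*np.cos(th))
E
python3 - <<'E'
from h import *
m=viewer.camera_model('scene')
print('seen lid (234,188),(300,170); clamp tip', 200+(713-400)/3.077,130+27/2.5)
for th in(1.6,1.7,1.8,1.9): print(th,proj([lid(th,.178,.008,-.097),lid(th,.178,.008,.097),lid(th,.178,.0,.097)],m).round(0).tolist(),lid(th,.178).round(3),'bar',proj(bar(th,.15),m).round(0),bar(th,.15).round(3))
print(rel(case(.085,0,.3),near(CY+np.pi/2)),manip.__dir__() if 0 else '')
E
```

```text
seen lid (234,188),(300,170); clamp tip 301.72245693857656 140.8
1.6 [[231.0, 184.0], [297.0, 166.0], [296.0, 164.0]] [ 0.604 -0.001  0.233] bar [[293. 141.]] [0.526 0.134 0.221]
1.7 [[233.0, 189.0], [299.0, 171.0], [298.0, 169.0]] [ 0.621 -0.004  0.23 ] bar [[297. 140.]] [0.528 0.149 0.22 ]
1.8 [[235.0, 195.0], [301.0, 177.0], [300.0, 174.0]] [ 0.639 -0.006  0.227] bar [[302. 140.]] [0.531 0.164 0.217]
1.9 [[237.0, 201.0], [303.0, 183.0], [302.0, 180.0]] [ 0.655 -0.009  0.221] bar [[306. 139.]] [0.533 0.178 0.213]
(array([ 0. ,  0.2, -0. ]), array([-0.1272,  0.0452, -0.0287]))
```

Call:
{"op": "play_rows", "data": {"plan": [0,0,0,0,0.01,-0.05,0,0,0,0,-0.03,0.025,-0.095,0,0,0,0,-0.09,0.025,-0.095,0,0,0,0,-0.15,0.025,-0.095,0,0,0,0,-0.207,0.025,-0.095,0,0,0,0,-0.207,0.025,-0.08,0,0,0,0,-0.207,0.025,-0.02,0,0,0,0,-0.207,0.025,0.03,0,0,0,0,-0.207,0.025,0.051,0,0,0,0,-0.207,0.025,0.051,0]}}

```text
clock: 14.75
position: [0.6642, -0.031, 0.2156]
ee_rot: [0.078, 0.997, -0.0, -0.003]
ft_force: [0.3, -0.1, 0.9]
grip_width: -0.004
grasp_force: 0.0
```

```bash
python3 - <<'E'
from h import *
def ic(P): 
    c,s=np.cos(CY),np.sin(CY); d=P[:2]-C; return np.array([c*d[0]+s*d[1],-s*d[0]+c*d[1],P[2]])
p=ic(status.get_obs()['position']); print(p.round(4))
for th in (1.69,1.6,1.5,1.4,1.3,1.2,1.1,1,.9,.8,.7,.6,.5,.4,.3,.2,.1,.05,0):
    r=.165; x=.085-r*np.cos(th)+.008*np.sin(th)+.011; z=.055+r*np.sin(th)+.008*np.cos(th)+.014
    if th>1.57: x=.085-.196*np.cos(th)+.008+.011
    print(th,-(x-p[0]).round(3),-(z-p[2]).round(3))
E
```

```text
[ 0.1624 -0.0204  0.2156]
1.69 0.035 -0.016
1.6 0.053 -0.018
1.5 0.07 -0.019
1.4 0.087 -0.017
1.3 0.103 -0.015
1.2 0.119 -0.01
1.1 0.134 -0.004
1 0.149 0.003
0.9 0.163 0.012
0.8 0.176 0.023
0.7 0.187 0.034
0.6 0.198 0.047
0.5 0.207 0.06
0.4 0.215 0.075
0.3 0.222 0.09
0.2 0.227 0.106
0.1 0.23 0.122
0.05 0.231 0.13
0 0.231 0.139
```

Call:
{"op": "play_rows", "data": {"plan": [0,0,0,0.025,0,0,0,0,0,0,0.035,0,0,0,0,0,0,0.044,0,-0.004,0,0,0,0,0.053,0,-0.008,0,0,0,0,0.062,0,-0.012,0,0,0,0,0.07,0,-0.015,0,0,0,0,0.079,0,-0.016,0,0,0,0,0.087,0,-0.017,0,0,0,0,0.095,0,-0.016,0,0,0,0,0.103,0,-0.015,0,0,0,0,0.111,0,-0.013,0,0,0,0,0.119,0,-0.01,0,0,0,0,0.127,0,-0.007,0,0,0,0,0.134,0,-0.004,0,0,0,0,0.142,0,-0.001,0,0,0,0,0.149,0,0.003,0,0,0,0,0.156,0,0.007,0,0,0,0,0.163,0,0.012,0]}}

```text
clock: 17.0
position: [0.5048, -0.0056, 0.206]
ee_rot: [0.079, 0.997, 0.0, -0.0]
ft_force: [0.6, -0.2, 2.6]
grip_width: 0.001
grasp_force: 1.0
```

```bash
python3 - <<'E'
from h import *
o=status.get_obs();print(o['position'],o['ft_force'],o['torque'])
s=viewer.camera('scene')[:,:,::-1]; cv2.imwrite('pics/s6.png',cv2.resize(s[90:280,150:400],(750,570)))
m=viewer.camera_model('scene')
for th in(.8,.9,1.,1.1): print(th,((proj([lid(th,.178,.008,-.097),lid(th,.178,.008,.097)],m)-[150,90])*3).round(0).tolist())
E
```

```text
[ 0.50480086 -0.0055996   0.20599182] [ 0.55373239 -0.2144825   2.57974661] [ 0.04459331 -0.15217569 -0.00162029]
0.8 [[209.0, 204.0], [392.0, 156.0]]
0.9 [[212.0, 207.0], [397.0, 159.0]]
1.0 [[215.0, 212.0], [403.0, 164.0]]
1.1 [[219.0, 220.0], [409.0, 170.0]]
```

View pics/s6.png

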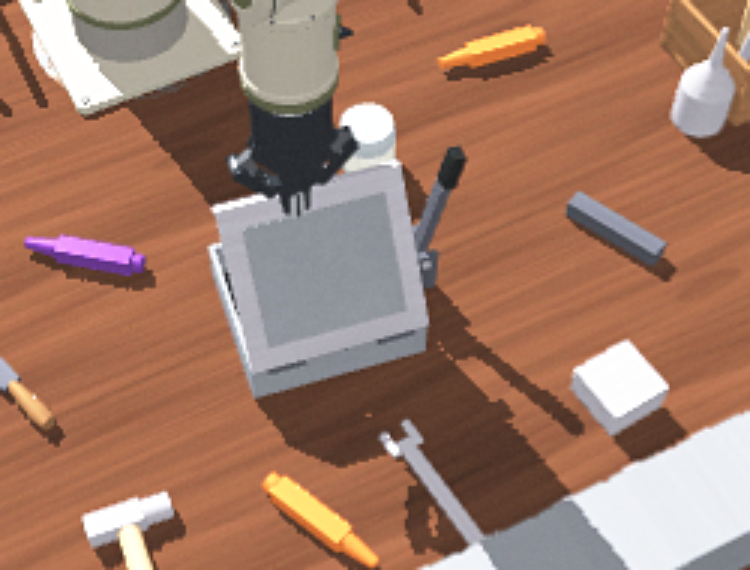

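The lid is at about 0.95 rad and follows the fingertip at (300,210); the clamp still stands up. Continuing down slowly.

Call:
{"op": "play_rows", "data": {"plan": [0,0,0,0.007,0,0.005,0,0,0,0,0.013,0,0.011,0,0,0,0,0.019,0,0.016,0,0,0,0,0.024,0,0.022,0,0,0,0,0.03,0,0.028,0,0,0,0,0.035,0,0.035,0,0,0,0,0.04,0,0.041,0,0,0,0,0.044,0,0.048,0,0,0,0,0.048,0,0.055,0,0,0,0,0.052,0,0.063,0,0,0,0,0.056,0,0.07,0,0,0,0,0.059,0,0.078,0,0,0,0,0.061,0,0.084,0,0,0,0,0.063,0,0.09,0,0,0,0,0.064,0,0.095,0,0,0,0,0.065,0,0.1,0]}}

```text
clock: 19.05
position: [0.4411, 0.0045, 0.106]
ee_rot: [0.078, 0.997, 0.0, 0.0]
ft_force: [-0.5, -0.5, 1.5]
grip_width: 0.003
grasp_force: 0.6
```

Call:
{"op": "play_rows", "data": {"plan": [0,0,0,0.001,0,0.004,0,0,0,0,0.001,0,0.008,0,0,0,0,0.002,0,0.012,0,0,0,0,0.002,0,0.015,0,0,0,0,0.002,0,0.018,0,0,0,0,0.002,0,0.02,0,0,0,0,0.002,0,0.022,0,0,0,0,0.002,0,0.024,0,0,0,0,0.002,0,0.026,0,0,0,0,0.002,0,0.028,0,0,0,0,0.002,0,0.03,0,0,0,0,0.002,0,0.031,0,0,0,0,0.002,0,0.032,0,0,0,0,0.002,0,0.033,0,0,0,0,0.002,0,0.033,0]}}

```text
clock: 20.92
position: [0.4393, 0.0048, 0.0766]
ee_rot: [0.079, 0.997, 0.0, -0.0]
ft_force: [-23.7, -0.8, 55.1]
grip_width: -0.003
grasp_force: 27.6
```

Lid is down flat: the TCP height of 77 mm matches the closed lid's 63 mm plus the 14 mm tip. Next is the clamp, with the hand turned a quarter so its narrow side faces the bar.

```bash
cat >> h.py <<'E'
def ic(P):
    c,s=np.cos(CY),np.sin(CY); d=P[:2]-C; return np.array([c*d[0]+s*d[1],-s*d[0]+c*d[1],P[2]])
E
python3 - <<'E'
from h import *
o=status.get_obs(); print(o['joint_pos'].round(2),ic(o['position']).round(4))
R0=Ro.from_quat(o['ee_rot'])
s=viewer.camera('scene')[:,:,::-1]; cv2.imwrite('raw_s7.png',s)
p=ic(o['position'])
for th in (1.8,1.7,1.6,1.5,1.4,1.3,1.2,1.1,1,.9,.8,.7,.6,.5,.4,.3,.2,.1,0):
    r=.125; y=.117-r*np.cos(th)+.01*np.sin(th)+.011; z=.071+r*np.sin(th)+.01*np.cos(th)+.014
    if th>1.57: y=.117-.15*np.cos(th)+.01+.011
    print(th,y.round(3),z.round(3))
E
```

```text
[-0.14  0.11  0.02  2.12 -0.    0.92  1.3 ] [-0.0654 -0.0201  0.0766]
1.8 0.172 0.204
1.7 0.157 0.208
1.6 0.142 0.21
1.5 0.129 0.21
1.4 0.117 0.21
1.3 0.104 0.208
1.2 0.092 0.205
1.1 0.08 0.201
1 0.069 0.196
0.9 0.058 0.189
0.8 0.048 0.182
0.7 0.039 0.173
0.6 0.03 0.164
0.5 0.023 0.154
0.4 0.017 0.143
0.3 0.012 0.131
0.2 0.007 0.12
0.1 0.005 0.107
0 0.003 0.095
```

Call:
{"op": "play_rows", "data": {"plan": [0,0,0,0,0,-0.03,0,0,0,0,0,0,-0.09,0,0,0,-10,0,0,-0.15,0,0,0,-20,-0.01,0.03,-0.2,0,0,0,-30,-0.03,0.07,-0.227,0,0,0,-40,-0.05,0.12,-0.227,0,0,0,-50,-0.065,0.17,-0.227,0,0,0,-60,-0.065,0.215,-0.227,0,0,0,-70,-0.065,0.222,-0.227,0,0,0,-80,-0.065,0.222,-0.227,0,0,0,-90,-0.065,0.222,-0.2,0,0,0,-90,-0.065,0.222,-0.15,0,0,0,-90,-0.065,0.222,-0.127,0,0,0,-90,-0.065,0.222,-0.127,0]}}

```text
clock: 22.72
position: [0.5372, 0.2134, 0.1984]
ee_rot: [-0.649, 0.76, 0.001, -0.002]
ft_force: [0.0, 0.5, 0.7]
grip_width: -0.005
grasp_force: 0.0
```

```bash
python3 - <<'E'
from h import *
o=status.get_obs(); print(o['joint_pos'].round(2),ic(o['position']).round(4))
R0=Ro.from_quat(o['ee_rot']); print('tool x,y in case deg',[np.degrees(np.arctan2(v[1],v[0])-CY).round(1) for v in R0.as_matrix().T[:2]])
s=viewer.camera('scene')[:,:,::-1]; cv2.imwrite('pics/s8.png',cv2.resize(s[90:280,150:400],(750,570)))
E
```

```text
[-0.3   0.27 -0.19  1.64  0.05  1.24  2.49] [-0.0013  0.2012  0.1984]
tool x,y in case deg [np.float64(-90.0), np.float64(180.0)]
```

View pics/s8.png

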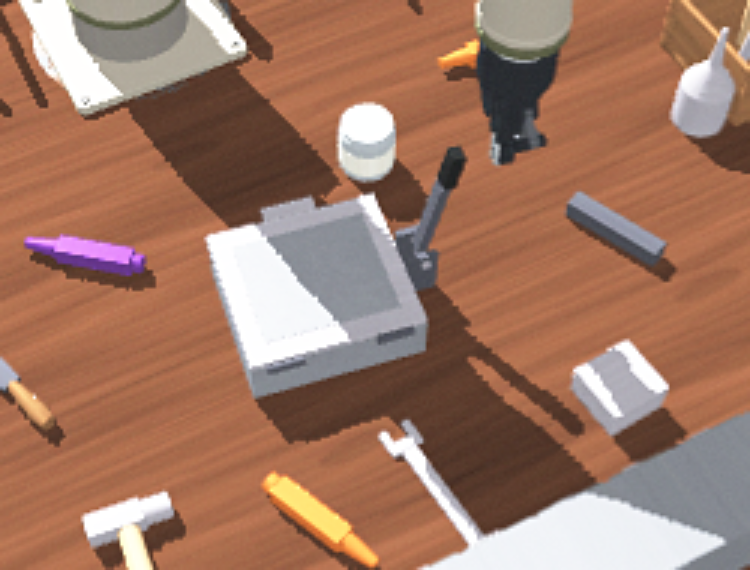

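The lid is closed flat, the clamp is still up at (450,165), and the hand is outside it. But joint 7 is at 2.49, close to its limit, so I'll turn the hand half a turn the other way before pushing.

Call:
{"op": "play_rows", "data": {"plan": [0,0,10,0,0,-0.05,0,0,0,20,0,0,-0.1,0,0,0,30,0,0,-0.1,0,0,0,40,0,0,-0.1,0,0,0,50,0,0,-0.1,0,0,0,60,0,0,-0.1,0,0,0,70,0,0,-0.1,0,0,0,80,0,0,-0.1,0,0,0,90,0,0,-0.1,0,0,0,100,0,0,-0.1,0,0,0,110,0,0,-0.1,0,0,0,120,0,0,-0.1,0,0,0,130,0,0,-0.1,0,0,0,140,0,0,-0.1,0,0,0,150,0,0,-0.1,0,0,0,160,0,0,-0.1,0,0,0,170,0,0,-0.08,0,0,0,179,0,0,-0.03,0,0,0,179,0,0,0,0,0,0,179,0,0,0,0]}}

```text
clock: 25.28
position: [0.5376, 0.2139, 0.1999]
ee_rot: [0.755, 0.656, -0.001, -0.0]
ft_force: [-0.3, 0.5, 0.5]
grip_width: -0.0
grasp_force: 0.0
```

```bash
python3 - <<'E'
from h import *
o=status.get_obs(); print(o['joint_pos'].round(2),ic(o['position']).round(4),o['clock'])
R0=Ro.from_quat(o['ee_rot']); print('tool x,y in case deg',[np.degrees(np.arctan2(v[1],v[0])-CY).round(1) for v in R0.as_matrix().T[:2]])
E
```

```text
[-0.54  0.26  0.1   1.65 -0.03  1.23 -0.58] [-0.001   0.2017  0.1999] 25.275
tool x,y in case deg [np.float64(91.0), np.float64(1.0)]
```

Call:
{"op": "play_rows", "data": {"plan": [0,0,0,-0.02,0,0,0,0,0,0,-0.03,0,0,0,0,0,0,-0.038,0,-0.002,0,0,0,0,-0.045,0,-0.004,0,0,0,0,-0.053,0,-0.006,0,0,0,0,-0.06,0,-0.008,0,0,0,0,-0.067,0,-0.009,0,0,0,0,-0.073,0,-0.01,0,0,0,0,-0.079,0,-0.01,0,0,0,0,-0.085,0,-0.01,0,0,0,0,-0.092,0,-0.009,0,0,0,0,-0.098,0,-0.008,0,0,0,0,-0.104,0,-0.007,0,0,0,0,-0.11,0,-0.005,0,0,0,0,-0.116,0,-0.003,0,0,0,0,-0.122,0,-0.001,0,0,0,0,-0.128,0,0.001,0,0,0,0,-0.133,0,0.004,0]}}

```text
clock: 27.52
position: [0.5196, 0.0817, 0.1962]
ee_rot: [0.755, 0.656, 0.0, 0.0]
ft_force: [0.1, 1.2, 2.3]
grip_width: -0.001
grasp_force: 1.2
```

```bash
python3 - <<'E'
from h import *
o=status.get_obs(); print(o['joint_pos'].round(2),ic(o['position']).round(4),o['ft_force'])
s=viewer.camera('scene')[:,:,::-1]; cv2.imwrite('pics/s9.png',cv2.resize(s[90:280,150:400],(750,570)))
E
```

```text
[-0.4   0.15  0.17  1.8  -0.03  1.2  -0.36] [0.0019 0.0683 0.1962] [0.1035972  1.21185093 2.27934505]
```

View pics/s9.png

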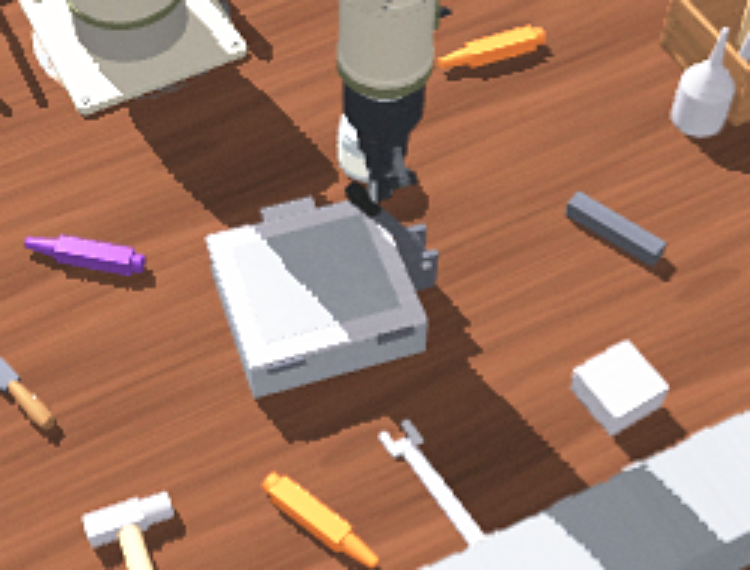

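The bar is at about 1 rad, its grip at (362,198), following the fingertip. Continuing down to the lid, slowing at the end.

Call:
{"op": "play_rows", "data": {"plan": [0,0,0,-0.006,0,0.003,0,0,0,0,-0.011,0,0.007,0,0,0,0,-0.016,0,0.01,0,0,0,0,-0.021,0,0.014,0,0,0,0,-0.026,0,0.018,0,0,0,0,-0.03,0,0.023,0,0,0,0,-0.035,0,0.027,0,0,0,0,-0.039,0,0.032,0,0,0,0,-0.043,0,0.037,0,0,0,0,-0.046,0,0.042,0,0,0,0,-0.049,0,0.047,0,0,0,0,-0.052,0,0.053,0,0,0,0,-0.055,0,0.059,0,0,0,0,-0.057,0,0.065,0,0,0,0,-0.06,0,0.071,0,0,0,0,-0.062,0,0.076,0,0,0,0,-0.063,0,0.08,0,0,0,0,-0.064,0,0.084,0]}}

```text
clock: 29.82
position: [0.5106, 0.0189, 0.112]
ee_rot: [0.755, 0.656, -0.0, -0.0]
ft_force: [0.1, 0.8, 1.4]
grip_width: -0.002
grasp_force: 0.8
```

Call:
{"op": "play_rows", "data": {"plan": [0,0,0,0,0,0.003,0,0,0,0,-0.001,0,0.006,0,0,0,0,-0.001,0,0.009,0,0,0,0,-0.002,0,0.012,0,0,0,0,-0.002,0,0.014,0,0,0,0,-0.002,0,0.016,0,0,0,0,-0.002,0,0.018,0,0,0,0,-0.002,0,0.019,0,0,0,0,-0.002,0,0.02,0,0,0,0,-0.002,0,0.02,0]}}

```text
clock: 31.08
position: [0.5106, 0.0165, 0.0947]
ee_rot: [0.755, 0.656, 0.0, -0.0]
ft_force: [-13.9, -2.7, 32.1]
grip_width: 0.001
grasp_force: 16.2
```

Call:
{"op": "play_rows", "data": {"plan": [0,0,0,0,0,0.001,0,0,0,0,0,0,0.002,0,0,0,0,0,0,0.002,0,0,0,0,0,0,-0.005,0,0,0,0,0,0,-0.05,0,0,0,0,0,0,-0.11,0,0,0,0,0,0,-0.17,0,0,0,0,0,0,-0.17,0,0,0,0,0,0,-0.17,0]}}

```text
clock: 32.2
position: [0.5101, 0.017, 0.2616]
ee_rot: [0.755, 0.656, -0.0, -0.0]
ft_force: [-0.1, 0.6, -0.2]
grip_width: 0.001
grasp_force: 0.0
```

```bash
python3 - <<'E'
from w import *
o,m,im=shot('raw_w9.png'); print(ic(o['position']).round(4),o['clock'],o['ft_force'])
s=viewer.camera('scene')[:,:,::-1]; A=cv2.resize(s[90:280,150:400],(400,304)); cv2.imwrite('pics/f10.png',np.hstack([A,cv2.resize(im,(400,304))]))
ms=viewer.camera_model('scene')
for th in(0,.05,.1): print(th,((proj([bar(th,.15),lid(th,.178,.008,-.097),lid(th,.178,.008,.097)],ms)-[150,90])*1.6).round(0).tolist())
E
```

```text
[0.0027 0.0029 0.2616] 32.2 [-0.10807591  0.63096735 -0.24502972]
0 [[152.0, 149.0], [109.0, 124.0], [198.0, 101.0]]
0.05 [[151.0, 147.0], [108.0, 122.0], [198.0, 99.0]]
0.1 [[152.0, 145.0], [108.0, 120.0], [198.0, 96.0]]
```

View pics/f10.png

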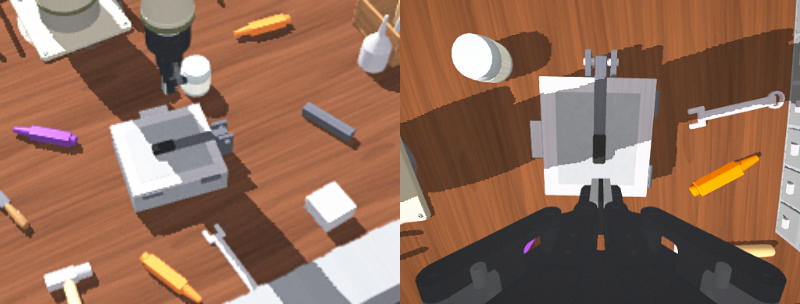

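The lid lies flat with its corner at (110,125). The clamp bar lies across it with its tip at (153,150), which matches angle 0 at (152,149). Handing in.

```bash
python3 -c "
from workcell import manip
print(manip.hand_in())"
```

```text
the job is handed in; nothing more can be done
None
```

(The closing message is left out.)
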